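# Lock the safety cap of the short tablet canister

### The job

The wide, short canister of cleaning tablets has been left unlocked. Press its knob cap down against the spring and, keeping it pressed, twist it clockwise (seen from above), about a sixth of a turn, until it stops, so that the cap's three lugs catch under the rim and it stays down when you let go. Leave the cap of the tall, narrow canister as it is.

Things in the scene. Friction and masses are not known exactly. Their poses are not given: they have to be found in the camera images.
- short: Wide, short white canister, 116 mm diameter, upright, its foot plate screwed to the bench; origin at the centre of its underside. Its 80 mm diameter metal collar has its rim 110 mm above the bench; inside the rim are three hooks, 8 mm thick, with gaps between. Three lugs on the black cap's disc lie in the gaps, level with the hooks, and must be pressed and turned under them.
- short_grip (a point): Centre of the round black knob on top of the short canister's cap, on the canister's axis; moves and turns with the cap. Knob 44 mm diameter, 30 mm high; pinch it across the diameter from above, in any direction. Cap up, this point is 39 mm above the rim, the knob's underside 24 mm; below are a 20 mm diameter stem and a 47 mm disc about flush with the rim. z up.
- short_turn (a joint): Turn of the short canister's cap in rad, growing clockwise seen from above: starts at 0 to 0.1, end stop (locked) at 1.0. With the cap up the lugs hit the hooks at about 0.16; they pass only when it is pressed down more than 8 mm. From 0.65 on they are wholly under the hooks. Turning takes about 0.1 to 0.2 N m.
- short_press (a joint): How far the short canister's cap is pressed down, in m: 0 up, hard stop at 0.016; the spring pushes up with 5 N at 0, 11 N at 0.016. Turn it while pressed 0.010 to 0.015. Let go, it springs back to 0 if unlocked; locked, it rests at about 0.008 with its lugs against the hooks' undersides.
- tall_pointer (a point): To be left alone: outer end of the white pointer rib on top of the like knob cap of the tall, narrow white canister (84 mm diameter, screwed down, rim 185 mm and knob's top 239 mm above the bench). This point lies 18 mm from that canister's axis, along its own x. The canisters stand side by side in either order, axes at least 230 mm apart.

How it is judged (in metres and radians):
At the end, for the whole second after the job is handed in: The short canister's cap is turned clockwise past 0.75 rad and, let go, rests caught under the hooks 6 to 11 mm down, no longer turning (value of joint short_turn above 0.75 rad and value of joint short_press between 0.006 and 0.011 m and velocity of joint short_turn below 0.05 rad/s); the robot touches nothing.
It fails at once if the tall canister's cap is pressed or turned (its pointer moves more than 6 mm) (distance of tall_pointer from where it was at the start of the episode above 0.006 m).
It also fails if it takes over 32 s, if anything falls off the work surface, if the arm or the gripper's body presses on something with over 40 N, if the wrist force passes 120 N, or if a joint passes its speed limit or range.

### The arm

A 6-joint arm with a two-finger parallel gripper is mounted at the origin on the work surface. World frame = base frame: x ahead of the robot, y to its left, z up, the work surface at z = 0. Lengths are in mm, angles in rad, forces in N, time in s.
With the tool pointing down it reaches from about 350 to 875 mm from the base axis. Payload 15.5 kg.
Tool frame: the origin (TCP) lies midway between the tips of the shut fingers; the grasp point (between the pads) lies 19 mm behind it (arm.grip_depth is the distance from the TCP to the grasp point, in mm); z points along the fingers, y is the direction in which the jaws open and shut (so a half turn about z gives the same grasp; the last joint's range is limited). The gripper opens to 85 mm and grips with 20 to 120 N. Pads are 22 mm wide; open, the fingers measure 114 mm over their backs; the gripper's body (76 mm by 85 mm) begins 54 mm behind the grasp point. The pads swing forward as they close: fully open they stand 13 mm farther back than shut.
Start: joints at [1.2, 0.494, 1.345, -0, 1.302, -0.096], TCP at [170.193, 601.382, 231.277] pointing down, gripper open.
Joint ranges: [-2.91, 2.91], [-0.82, 2.16], [0.22, 2.67], [-1.22, 4.37], [0.12, 2.79], [-3.08, 3.08]. Speed limits (rad/s): [1.89, 1.89, 2.57, 3.01, 3.01, 3.01].

### API

Orientations are given as a 3x3 rotation matrix whose columns are the frame's x, y, z axes.
In Python, from plant import arm gives the robot as it stands.
- The arm moves only by the tool send_rows, never from a script. Its argument "motion" is a list of rows, each a list of 7 numbers: the opening, from 0 (shut) to 1 (fully open), then the shift along the tool's x, y, z in mm, then the turn, a rotation vector about the tool's x, y, z in rad. In form: [[gripper, x, y, z, ax, ay, az], ...]. A call has 1 to 5 rows; each row is the pose to reach, as a shift and turn from the pose commanded when the call began, along the tool's axes at that moment; what a row does not reach only later rows make up. A row lasts 1/8 s, in which the tool goes at most 62.5 mm and 10.7 degrees, less where a joint would pass 70% of its speed; a pose out of reach is approached as far as the arm can. A call with a gripper value outside its range is refused whole. The fingers move at their own pace and stop on an object; the grip force is fixed at half the most. Time passes only in rows, so rows that repeat a pose let the fingers close. It gives the time, the measured TCP pose, the force and the opening at its end, in the units of the state.
- arm.observe(): the state, without advancing time (a new reading comes with each control period).
- arm.read_camera(name): name is "scene" or "top" or "wrist"; returns a dict with "pixels" (400x640x3 uint8, red, green, blue), "fx", "fy", "cx", "cy" (pixels), "world_from_camera" (4x4, takes a point from camera to world coordinates); the wrist camera has in their place "mount" (4x4, takes a point from camera to tool coordinates, whose origin is the TCP and whose axes are the flange's). Camera axes: x right, y down, z forward; pixel columns grow to the right and rows downward; lengths in mm; the calibration is good to about 2 mm. The wrist camera is an equidistant fisheye: a pixel r from the principal point sees the ray r / f radians off the axis. A picture is of the moment at which its call begins: read the wrist's pose just before it. There is no depth.
- arm.sign_off(): hands the job in, once; it reports no verdict.
The state is a dict: "time_s": time; "joints": joint angles; "qd": joint speeds; "tau": joint torques, N m; "tcp_pos": TCP position; "orientation": TCP orientation; "force": force on the tool from outside, world axes, zero at the start; "wrist_torque": the same for the moment, N m; "gripper_width": finger opening in mm.
Only numpy, scipy, OpenCV 4.12 (cv2) and the standard library are available. Lean on these libraries where they do the work, as an engineer would, in place of code of your own. Each camera call takes 0.05 s, during which the arm holds its last target.

## Working session

There is one attempt and no reset: what is moved stays moved. The work goes in short steps, Python scripts to look and compute and a tool call to move; the robot and the scene stay as the last step left them, time stands still between calls to the robot, and variables do not carry over. Pictures are saved under pics/ and viewed, and the job is handed in when it is done.

Besides the shell and the picture viewer there is one more tool, called after ">>>" by a JSON object that holds its "op" and its "data". send_rows: Moves the arm, as the interface text tells. Its arguments: {"type":"object","properties":{"motion":{"type":"array","items":{"type":"array","items":{"type":"number"}}}},"required":["motion"]}

```bash
mkdir -p pics
python3 - <<'E'
from plant import arm
import cv2
s=arm.observe();print(s)
for n in("scene","top"):
    c=arm.read_camera(n);cv2.imwrite(f"pics/{n}0.png",c["pixels"][:,:,::-1]);print(n,c["fx"],c["fy"],c["cx"],c["cy"],c["world_from_camera"])
E
```

```text
{'time_s': 0.0, 'joints': array([ 1.19951501e+00,  4.94193378e-01,  1.34611599e+00, -1.03676602e-06,
        1.30250543e+00, -9.54768170e-02]), 'qd': array([-0.00051291, -0.00039767,  0.00017686, -0.00127294, -0.00026123,
       -0.00136544]), 'tau': array([-9.01292992e-05, -8.82180190e+01, -3.83866489e+01, -6.79567506e-05,
        1.00655865e-02,  1.02921299e-04]), 'tcp_pos': array([170.055096  , 601.05265496, 230.69904452]), 'orientation': array([[-9.62206477e-01,  2.72320583e-01, -4.42475135e-04],
       [ 2.72320918e-01,  9.62205809e-01, -1.13923620e-03],
       [ 1.15514679e-04, -1.21667568e-03, -9.99999253e-01]]), 'force': array([0.08581113, 1.39512458, 1.47879212]), 'wrist_torque': array([-0.0209727 ,  0.0120132 , -0.01860485]), 'gripper_width': 85.73579779547892}
scene 382.4559085743442 382.4559085743442 314.43836227789245 197.13506520670174 [[ 1.28936130e-01  8.37434822e-01 -5.31110529e-01  9.98594635e+02]
 [ 9.91536055e-01 -1.00650123e-01  8.20109968e-02 -3.23691767e+01]
 [ 1.52225242e-02 -5.37189419e-01 -8.43324257e-01  8.94240883e+02]
 [ 0.00000000e+00  0.00000000e+00  0.00000000e+00  1.00000000e+00]]
top 473.41036890198626 473.41036890198626 325.107089942807 203.7417163245575 [[ 1.70697702e-02 -9.96478215e-01  8.20962254e-02  4.53972842e+02]
 [-9.99656342e-01 -1.86425656e-02 -1.84296707e-02  4.20150370e+01]
 [ 1.98952497e-02 -8.17534221e-02 -9.96453991e-01  1.16987775e+03]
 [ 0.00000000e+00  0.00000000e+00  0.00000000e+00  1.00000000e+00]]
```

View pics/scene0.png

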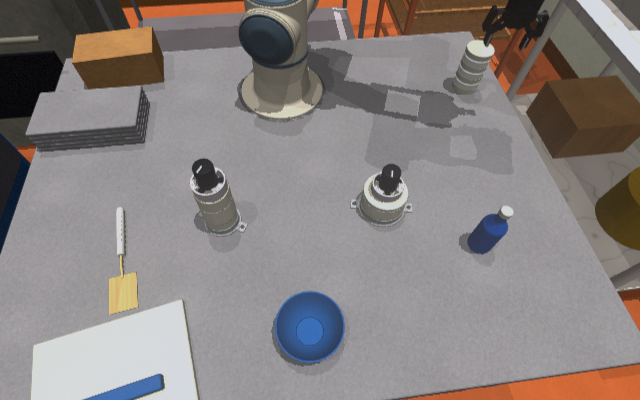

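View pics/top0.png

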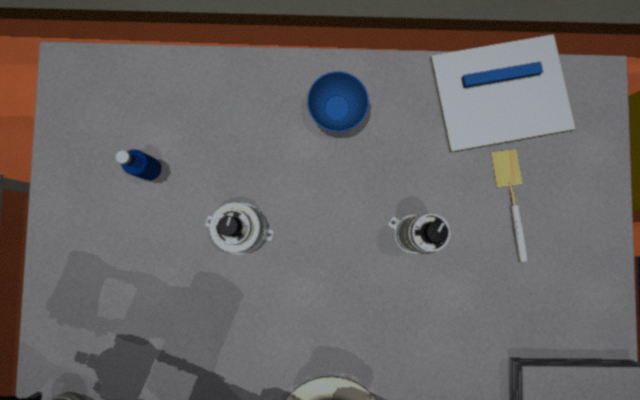

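The short canister's knob is near (229,224) in top and near (390,175) in scene. The tall one is near (434,232) in top. I'll zoom in on the short knob.

Run:
```python
import cv2,numpy as np
a=cv2.imread("pics/scene0.png")[150:230,340:420];b=cv2.imread("pics/top0.png")[190:270,195:275]
cv2.imwrite("pics/z.png",np.hstack([cv2.resize(i,(400,400),interpolation=cv2.INTER_NEAREST) for i in(a,b)]))
t=cv2.imread("pics/top0.png");m=(t.max(2)<50).astype(np.uint8);m[:,:200]=0;m[:, 260:]=0;m[:200]=0;m[250:]=0
n,l,s,c=cv2.connectedComponentsWithStats(m);print(s,c)
```

```text
[[     0      0    640    400 255659]
 [   218    213     25     25    341]] [[319.61821411 199.46360582]
 [230.87096774 226.78592375]]
```

View pics/z.png

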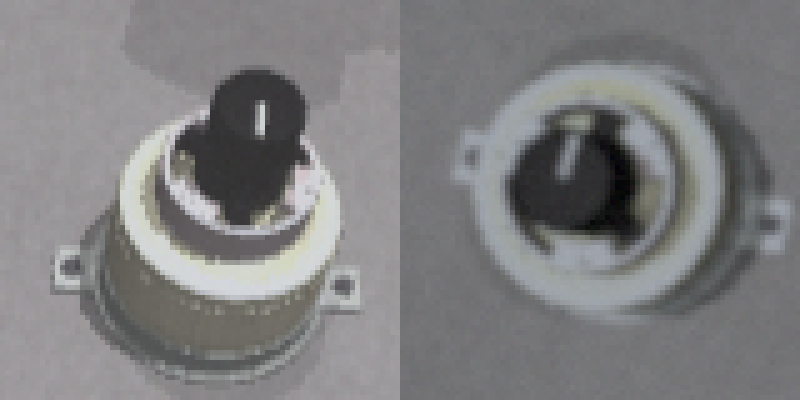

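```bash
cat > h.py <<'E'
import numpy as np
def hit(c,u,v,z):
    T=c["world_from_camera"];d=T[:3,:3]@[(u-c["cx"])/c["fx"],(v-c["cy"])/c["fy"],1];o=T[:3,3]
    return o+d*(z-o[2])/d[2]
E
python3 - <<'E'
from plant import arm
from h import *
t=arm.read_camera("top");s=arm.read_camera("scene")
print("knob top",hit(t,227.3,226.2,164),"rim",hit(t,233.2,226.8,110),"sc",hit(s,391.7,170.6,164))
print("rim sc",hit(s,340+242/5,150+165/5,110))
E
```

```text
knob top [485.31486331 229.49852265 164.        ] rim [485.89386987 226.41897935 110.        ] sc [486.44344836 230.72358867 164.        ]
rim sc [485.22115038 232.84009212 110.        ]
```

>>> {"op": "send_rows", "data": {"motion": [[1,-40,-27,0,0,0,0],[1,-90,-60,0,0,0,0],[1,-140,-94,0,0,0,0],[1,-190,-128,0,0,0,0],[1,-230,-154,0,0,0,0]]}}

```text
time_s: 0.82
tcp_pos: [350.6, 388.7, 231.3]
orientation: [[-0.962, 0.273, 0.0], [0.273, 0.962, -0.0], [-0.0, -0.0, -1.0]]
force: [1.1, -0.2, -0.3]
gripper_width: 85.4
```

>>> {"op": "send_rows", "data": {"motion": [[1,-45,-30,0,0,0,0],[1,-90,-60,0,0,0,0],[1,-135,-91,0,0,0,0],[1,-175,-118,0,0,0,0],[1,-175,-118,0,0,0,0]]}}

```text
time_s: 1.45
tcp_pos: [487.7, 227.1, 231.1]
orientation: [[-0.961, 0.276, 0.0], [0.276, 0.961, -0.0], [-0.0, -0.0, -1.0]]
force: [0.8, 0.4, 0.1]
gripper_width: 85.1
```

Run:
```python
from plant import arm
import cv2
s=arm.observe();print(s["time_s"],s["tcp_pos"],s["orientation"],s["joints"],s["force"])
c=arm.read_camera("wrist");cv2.imwrite("pics/w1.png",c["pixels"][:,:,::-1]);print({k:v for k,v in c.items() if k!="pixels"})
c=arm.read_camera("scene");cv2.imwrite("pics/s1.png",c["pixels"][:,:,::-1])
```

```text
1.45 [487.65893918 227.06231301 231.14437518] [[-9.61222438e-01  2.75773891e-01  4.30123457e-04]
 [ 2.75773781e-01  9.61222520e-01 -2.97355726e-04]
 [-4.95447299e-04 -1.67208224e-04 -9.99999863e-01]] [ 3.25004709e-01  3.71547037e-01  1.56075112e+00 -4.48147899e-04
  1.20898187e+00 -9.66238369e-01] [0.83310221 0.44763063 0.14415935]
{'fx': 309.70691628693146, 'fy': 309.70691628693146, 'cx': 319.5550821177833, 'cy': 198.8902543512283, 'mount': array([[ 3.41246170e-04, -9.53029078e-01, -3.02878622e-01,
         7.77356701e+01],
       [ 9.99999794e-01,  4.89810137e-04, -4.14546271e-04,
         9.03031134e-01],
       [ 5.43427670e-04, -3.02878418e-01,  9.53029049e-01,
        -1.41608406e+02],
       [ 0.00000000e+00,  0.00000000e+00,  0.00000000e+00,
         1.00000000e+00]])}
```

View pics/w1.png

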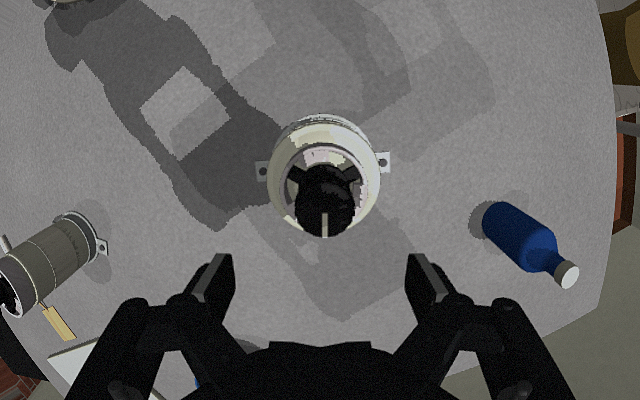

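View pics/s1.png

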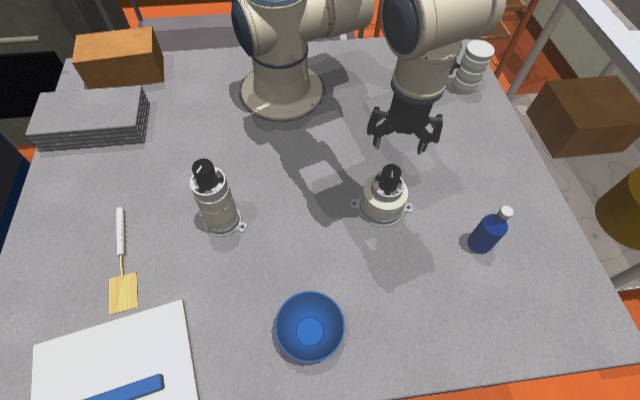

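The wrist view shows the knob with its top face near (325,211), between the fingers. I'll compute its position from that picture.

Run:
```python
from plant import arm
import cv2,numpy as np
im=cv2.imread("pics/w1.png")[140:260,260:390];cv2.imwrite("pics/w1z.png",cv2.resize(im,None,fx=5,fy=5,interpolation=0))
s=arm.observe();c=arm.read_camera("wrist");M=c["mount"]
def f(u,v,z):
    x=np.array([u-c["cx"],v-c["cy"]]);r=np.linalg.norm(x);th=r/c["fx"]
    d=np.r_[x/r*np.sin(th),np.cos(th)]
    R=s["orientation"];o=R@M[:3,3]+s["tcp_pos"];d=R@M[:3,:3]@d
    return o+d*(z-o[2])/d[2]
print(s["tcp_pos"],f(325,211,164),f(325,236,164))
```

```text
[485.67837497 229.18082643 231.10285147] [484.71572946 234.34974254 164.        ] [503.66334084 229.09822958 164.        ]
```

View pics/w1z.png

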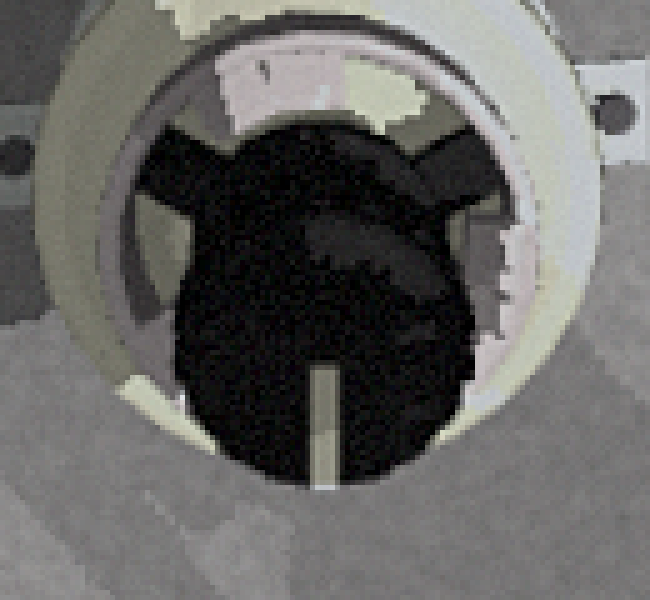

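Run:
```python
from plant import arm
import cv2,numpy as np
s=arm.observe();c=arm.read_camera("wrist");M=c["mount"]
im=c["pixels"][140:260,260:390,::-1];cv2.imwrite("pics/w2z.png",cv2.resize(im,None,fx=5,fy=5,interpolation=0))
def f(u,v,z):
    x=np.array([u-c["cx"],v-c["cy"]]);r=np.linalg.norm(x);th=r/c["fx"]
    d=np.r_[x/r*np.sin(th),np.cos(th)]
    R=s["orientation"];o=R@M[:3,3]+s["tcp_pos"];d=R@M[:3,:3]@d
    return o+d*(z-o[2])/d[2]
print(s["tcp_pos"],s["joints"])
for v in (206,209,212):
  for u in(322,325): p=f(u,v,164);print(u,v,p,s["orientation"].T@(p-s["tcp_pos"]))
```

```text
[485.30094336 229.71001859 231.14911512] [ 3.30687854e-01  3.70485045e-01  1.56252137e+00  2.86976735e-04
  1.20909708e+00 -9.64393651e-01]
322 206 [480.11739028 233.82912032 164.        ] [ 6.07093891  2.55650539 67.15242262]
325 206 [480.69897217 235.88665349 164.        ] [ 6.0716724   4.69465404 67.15227202]
322 209 [482.30109899 233.21781998 164.        ] [ 3.80329082  2.56300531 67.15112346]
325 209 [482.88476076 235.28207002 164.        ] [ 3.80385226  4.70818338 67.15097225]
322 212 [484.4998441  232.60242435 164.        ] [ 1.52005938  2.56965963 67.14981535]
325 212 [485.08563787 234.67356671 164.        ] [ 1.52044639  4.72205012 67.14966354]
```

View pics/w2z.png

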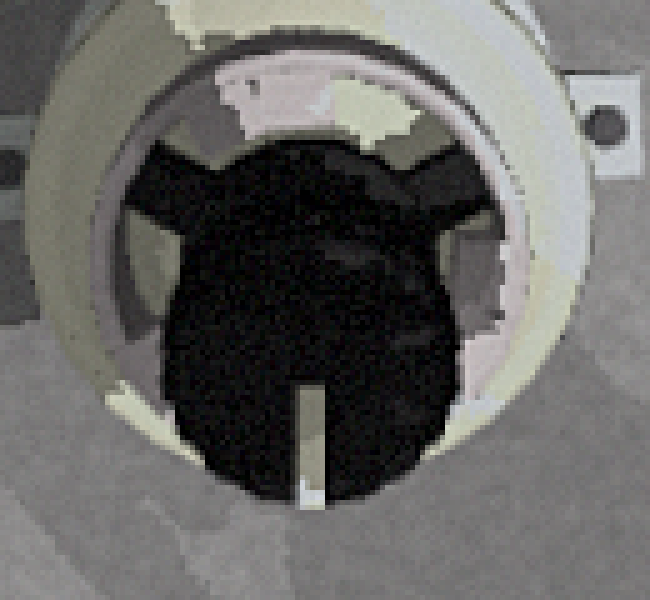

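The wrist view puts the knob at about (484.5, 232.6), and the fixed cameras at (485.8, 229.5). I'll shift a little towards the mean and descend.

>>> {"op": "send_rows", "data": {"motion": [[1,0.5,1.5,15,0,0,0],[1,0.5,1.5,40,0,0,0],[1,0.5,1.5,65,0,0,0],[1,0.5,1.5,90,0,0,0],[1,0.5,1.5,102,0,0,0]]}}

```text
time_s: 2.28
tcp_pos: [484.5, 231.3, 127.4]
orientation: [[-0.962, 0.271, -0.002], [0.271, 0.962, -0.001], [0.002, -0.001, -1.0]]
force: [-0.2, 0.7, -0.1]
gripper_width: 84.9
```

>>> {"op": "send_rows", "data": {"motion": [[0.6,0,0,0,0,0,0],[0.5,0,0,0,0,0,0]]}}

```text
time_s: 2.52
tcp_pos: [486.1, 231.3, 129.9]
orientation: [[-0.962, 0.272, 0.001], [0.272, 0.962, 0.0], [-0.001, 0.001, -1.0]]
force: [0.1, 0.3, -0.0]
gripper_width: 51.5
```

Run:
```python
from plant import arm
import cv2
s=arm.observe();print(s["tcp_pos"],s["force"],s["gripper_width"])
c=arm.read_camera("wrist");cv2.imwrite("pics/w3.png",c["pixels"][:,:,::-1])
c=arm.read_camera("scene");cv2.imwrite("pics/s3.png",cv2.resize(c["pixels"][80:240,270:510,::-1],None,fx=3,fy=3))
```

```text
[486.06132244 231.26488473 129.89929589] [ 0.10740795  0.30499999 -0.0422642 ] 51.48992898672279
```

View pics/w3.png

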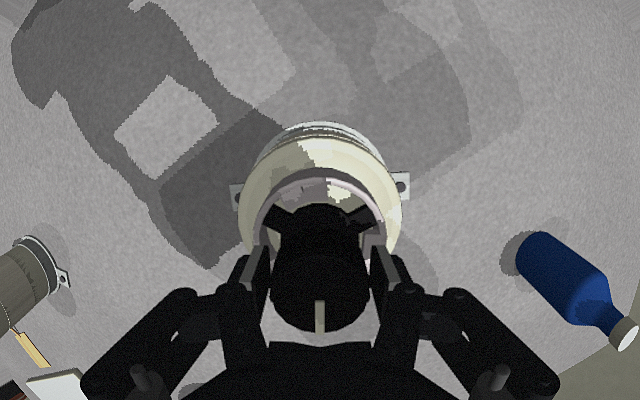

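View pics/s3.png

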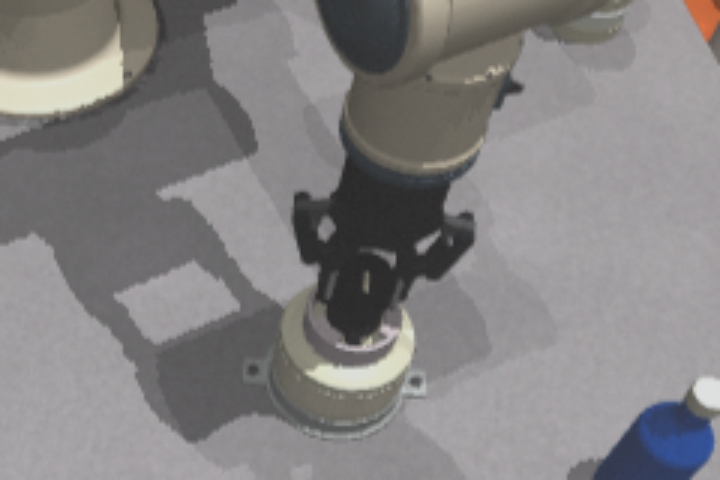

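The knob spans u 270–370, centred between the fingers. Closing the gripper.

>>> {"op": "send_rows", "data": {"motion": [[0.3,0,0,0,0,0,0],[0.3,0,0,0,0,0,0],[0,0,0,0,0,0,0],[0,0,0,0,0,0,0]]}}

```text
time_s: 3.12
tcp_pos: [486.1, 231.1, 129.5]
orientation: [[-0.962, 0.272, 0.001], [0.272, 0.962, 0.0], [-0.001, 0.001, -1.0]]
force: [2.0, 2.8, 5.0]
gripper_width: 42.5
```

>>> {"op": "send_rows", "data": {"motion": [[0,0,0,3,0,0,0],[0,0,0,6,0,0,0],[0,0,0,9,0,0,0],[0,0,0,12,0,0,0],[0,0,0,12,0,0,0]]}}

```text
time_s: 3.75
tcp_pos: [486.2, 231.1, 117.4]
orientation: [[-0.962, 0.272, 0.001], [0.272, 0.962, 0.0], [-0.001, 0.001, -1.0]]
force: [0.8, 1.7, 9.0]
gripper_width: 42.5
```

The 9 N spring force means roughly 11 mm pressed. I'll add 1.5 mm and start the twist.

>>> {"op": "send_rows", "data": {"motion": [[0,0,0,1.5,0,0,0],[0,0,0,1.5,0,0,0.07],[0,0,0,1.5,0,0,0.16],[0,0,0,1.5,0,0,0.25],[0,0,0,1.5,0,0,0.34]]}}

```text
time_s: 4.38
tcp_pos: [486.3, 231.3, 116.2]
orientation: [[-0.815, 0.58, 0.001], [0.58, 0.815, 0.001], [-0.001, 0.001, -1.0]]
force: [-0.2, 5.2, 8.8]
gripper_width: 42.6
```

>>> {"op": "send_rows", "data": {"motion": [[0,0,0,0,0,0,0.09],[0,0,0,0,0,0,0.18],[0,0,0,0,0,0,0.27],[0,0,0,0,0,0,0.36],[0,0,0,0,0,0,0.36]]}}

```text
time_s: 5.0
tcp_pos: [486.6, 231.5, 116.3]
orientation: [[-0.559, 0.829, 0.002], [0.829, 0.559, 0.001], [-0.0, 0.002, -1.0]]
force: [1.5, 4.3, 10.2]
gripper_width: 43.0
```

Run:
```python
from plant import arm
import cv2
s=arm.observe();print(s["tcp_pos"],s["force"],s["wrist_torque"],s["joints"])
c=arm.read_camera("wrist");cv2.imwrite("pics/w4.png",c["pixels"][:,:,::-1])
```

```text
[486.55214063 231.49453291 116.25594506] [ 1.50202525  4.33965835 10.19132284] [ 0.76218994 -0.30858924  0.0138732 ] [ 3.32988079e-01  5.18673068e-01  1.68886571e+00  5.19968357e-04
  9.32048042e-01 -2.60676956e-01]
```

View pics/w4.png

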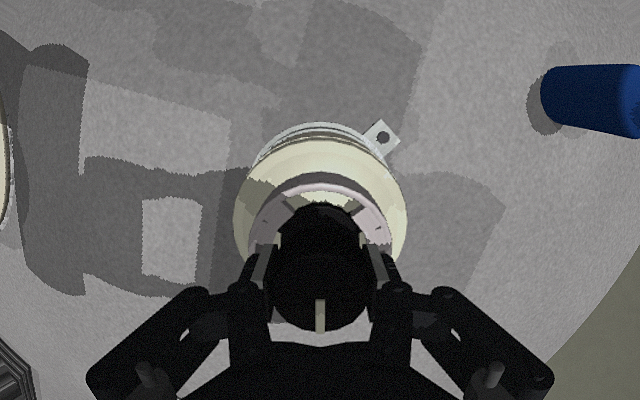

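The pointer is still at (320,315) in the gripper view, so the cap turned with the fingers by about 0.7 rad, and the lugs are now under the hooks. I'll continue to the stop.

>>> {"op": "send_rows", "data": {"motion": [[0,0,0,0,0,0,0.08],[0,0,0,0,0,0,0.15],[0,0,0,0,0,0,0.2],[0,0,0,0,0,0,0.25],[0,0,0,0,0,0,0.25]]}}

```text
time_s: 5.68
tcp_pos: [486.7, 231.6, 116.3]
orientation: [[-0.338, 0.941, 0.002], [0.941, 0.338, 0.001], [0.0, 0.002, -1.0]]
force: [2.8, 5.0, 9.2]
gripper_width: 42.7
```

Run:
```python
from plant import arm
s=arm.observe();print(s["tcp_pos"],s["force"],s["wrist_torque"],s["joints"])
```

```text
[486.74779872 231.57026406 116.34262757] [2.80338871 5.03294074 9.1709236 ] [ 0.87251006 -0.43006329  0.36930341] [ 3.33092172e-01  5.18614593e-01  1.68863526e+00  3.41155182e-04
  9.31881299e-01 -1.16811278e-02]
```

Torque has risen to 0.37 N m at about 0.95 rad of turn, which suggests the end stop. A small extra nudge, ease up, then release.

>>> {"op": "send_rows", "data": {"motion": [[0,0,0,0,0,0,0.05],[0,0,0,0,0,0,0.05],[0,0,0,-2,0,0,0.04],[0,0,0,-3,0,0,0.03],[0,0,0,-3,0,0,0.03]]}}

```text
time_s: 6.3
tcp_pos: [486.8, 231.6, 119.4]
orientation: [[-0.311, 0.95, 0.002], [0.95, 0.311, 0.001], [0.0, 0.003, -1.0]]
force: [2.1, 4.8, 8.9]
gripper_width: 42.9
```

>>> {"op": "send_rows", "data": {"motion": [[0.5,0,0,0,0,0,0],[0.8,0,0,0,0,0,0],[1,0,0,0,0,0,0],[1,0,0,0,0,0,0]]}}

```text
time_s: 6.8
tcp_pos: [485.4, 230.8, 118.5]
orientation: [[-0.31, 0.951, -0.001], [0.951, 0.31, -0.0], [-0.0, -0.001, -1.0]]
force: [0.3, 0.5, -0.2]
gripper_width: 85.2
```

>>> {"op": "send_rows", "data": {"motion": [[1,0,0,-15,0,0,0],[1,0,0,-40,0,0,0],[1,0,0,-70,0,0,0],[1,0,0,-105,0,0,0],[1,0,0,-113,0,0,0]]}}

```text
time_s: 7.42
tcp_pos: [486.7, 231.3, 234.8]
orientation: [[-0.31, 0.951, 0.004], [0.951, 0.31, 0.001], [0.0, 0.004, -1.0]]
force: [-0.5, -0.1, -0.8]
gripper_width: 85.4
```

Run:
```python
from plant import arm
import cv2,numpy as np
arm.read_camera("top");arm.read_camera("top")
s=arm.observe();print(s["time_s"],s["tcp_pos"],s["force"],s["orientation"])
c=arm.read_camera("wrist");cv2.imwrite("pics/w5.png",c["pixels"][:,:,::-1])
c=arm.read_camera("scene");a=c["pixels"][150:230,340:420,::-1];b=cv2.imread("pics/scene0.png")[150:230,340:420]
cv2.imwrite("pics/z5.png",np.hstack([cv2.resize(i,(400,400),interpolation=0) for i in(b,a)]))
```

```text
7.525 [486.05846292 231.0410155  232.98222773] [-0.24234725  0.09654694 -0.45053701] [[-3.09833258e-01  9.50789031e-01  1.88948399e-03]
 [ 9.50790909e-01  3.09832634e-01  6.21970931e-04]
 [ 5.93933661e-06  1.98921148e-03 -9.99998021e-01]]
```

View pics/w5.png

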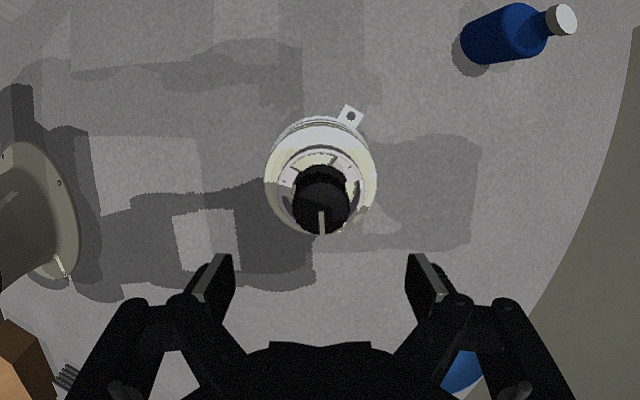

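View pics/z5.png

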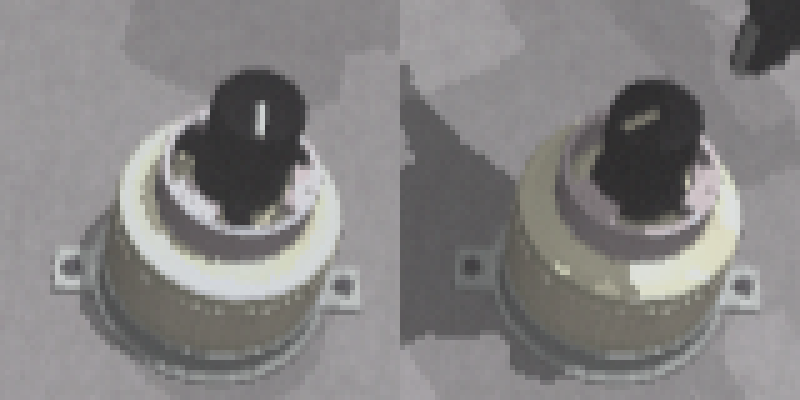

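In the wrist view the pointer still lies along the gripper's axis at (321,212–236), so the cap kept its turn of about 0.97 rad after release. In the scene view, right-hand crop, the knob sits about 2 px lower than before, which matches 8 mm down. The lugs are no longer visible in the gaps. I'll hand it in.

Run:
```python
from plant import arm
print(arm.sign_off());s=arm.observe();print(s["time_s"],s["force"])
```

```text
the job is handed in; nothing more can be done
None
the job is handed in; nothing more can be done
```

I pressed the short canister's cap down about 12–13 mm and twisted it clockwise with the gripper until the torque rose at the stop. I then released it, backed the arm off and handed the job in at about 7.6 s.

- **Turn:** the tool turned about 0.97 rad while gripping. After release the pointer was still lined up with the gripper in the wrist picture, so the cap did not spring back.
- **Depth:** in the scene picture the knob sits about 2 px lower than at the start, which fits the expected 8 mm. This is a coarse check, because I had no direct reading of the joints.
- **Contact:** the arm was clear of everything, with wrist force near zero. The most I saw during the job was about 11 N. I never went near the tall canister, so I did not check its pointer again.
- **Disagreement:** the wrist camera and the fixed cameras differed by about 3 mm on where the knob was. I aimed between them, and the grip centred well.

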